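# Fit the press spring on the cheese press

## Robot

A 7-joint arm with a two-finger parallel gripper is mounted at the origin on the work surface. World frame = base frame: x ahead of the robot, y to its left, z up, the work surface at z = 0. Lengths are in m, angles in rad, forces in N, time in s.
With the tool pointing down it reaches from about 0.4 to 0.85 m from the base axis. Payload 6.9 kg.
Tool frame: the origin (TCP) lies on the centre line of the jaws, within the pads' length; the fingertips stand 8 mm ahead of it and the grasp point (between the pads) lies 11 mm behind it (robot.tip_extent is the distance from the TCP to the fingertips, in m); z points along the fingers, y is the direction in which the jaws open and shut (so a half turn about z gives the same grasp; the last joint's range is limited). The gripper opens to 85 mm and grips with 20 to 120 N. Pads are 22 mm wide; open, the fingers measure 114 mm over their backs; the gripper's body (76 mm by 85 mm) begins 54 mm behind the grasp point. The pads swing forward as they close: fully open they stand 13 mm farther back than shut.
Start: joints at [1.341, 0.507, -0.238, 1.5, 0.126, 1.149, -0.155], TCP at [0.206, -0.59, 0.211] pointing down, gripper open.
Joint ranges: [-3.08, 3.08], [-0.24, 2.05], [-1.43, 1.35], [0, 2.5], [-1.52, 4.66], [0.17, 1.96], [-2.89, 2.89]. Speed limits (rad/s): [2.39, 2.39, 3.14, 3.14, 3.14, 3.14, 3.14].

## Interface

Orientations are given as [roll, pitch, yaw] about the fixed x, y, z axes, in that order (R = Rz(yaw) Ry(pitch) Rx(roll)).
In Python, from rig import robot gives the robot as it stands. The module is installed in compiled form; this text tells all that it offers.
- The arm moves only by the shell command python3 -m pendant 'ROWS'. ROWS is JSON, a list of rows, each an object with "travel": the shift along the world's x, y, z in mm, a list of three; "yaw": the turn about the world's z in degrees; "jaw": the finger opening in mm, from 0 to 85.4. In form: [{"travel": [x, y, z], "yaw": yaw, "jaw": jaw}, ...]. A call has 1 to 5 rows; each row is the pose to reach, as a shift and turn from the pose measured when the call began; what a row does not reach only later rows make up. A row lasts 1/8 s, in which the tool goes at most 62.5 mm and 10.7 degrees, less where a joint would pass 70% of its speed; a pose out of reach is approached as far as the arm can. A call with a gripper value outside its range is refused whole. The fingers move at their own pace and stop on an object; the grip force is fixed at half the most. Time passes only in rows, so rows that repeat a pose let the fingers close. It gives the time, the measured TCP pose, the force and the opening at its end, in the units of the state.
- robot.sense(): the state, without advancing time (a new reading comes with each control period).
- robot.grab_frame(name): name is "scene" or "top" or "wrist"; returns a dict with "img" (400x640x3 uint8, red, green, blue), "camera_matrix" (3x3 intrinsics, pixels), "D" ([k1, k2, p1, p2, k3] as OpenCV has them; the pictures are not rectified), "position" and "orientation" of the camera in the world. Camera axes: x right, y down, z forward; pixel columns grow to the right and rows downward; lengths in m; the calibration is good to about 2 mm. A picture is of the moment at which its call begins. There is no depth.
- robot.finish_job(): hands the job in, once; it reports no verdict.
Trained networks look in the newest picture that a camera, given by its name, has taken for a name from the list of things; names that differ only in an ending like _2 or _b are one class to them, and where a whole thing is asked for, a point or a joint stands for the part that bears it (a point fixed in the world has none). Each returns a list of dicts, best first, with "conf" (0 to 1); they miss things now and then, are a little off and sometimes report something else, mostly with a low value. They report only what shows in the picture. A call takes as long as a camera call. They do not tell look-alikes from the thing itself.
- robot.cut_out(camera, query): "region" (400x640 bool, what is visible of it).
- robot.place_of(camera, query): "centre" ([x, y, z] in m, in the coordinates of the camera as it stood for that picture, good to about 4 mm: a listed point, or the origin of a listed thing).
The state is a dict: "time": time; "joint_positions": joint angles; "qvel": joint speeds; "tau": joint torques, N m; "tool_pos": TCP position; "eef_rot": TCP orientation; "contact_force": force on the tool from outside, world axes, zero at the start; "ft_torque": the same for the moment, N m; "opening": finger opening in m.
Only numpy, scipy, OpenCV 4.12 (cv2) and the standard library are available. Lean on these libraries where they do the work, as an engineer would, in place of code of your own. Each camera call takes 0.05 s, during which the arm holds its last target. There are 200 camera calls.

## Task

Take the 42 mm wide press spring off its storage peg and thread it, narrow end down, over the upright rod of the cheese press. Its end coil snags on each of the rod's two side pins in turn: twist the spring under light pressure until the pin finds the gap in the coil, then go on down until the spring sits fully home on the boss, and let go. Never force it (a light push, under 15 N), and leave the other two springs on their pegs.

Things in the scene. Friction and masses are not known exactly. Their poses are not given: they have to be found in the camera images.
- press_spring: Steel spring, 77 mm tall, 42 mm outside, upright on a rack peg (the other springs are 25 and 54 mm wide). 4 mm wire. Lowest coil: a narrow flat C, 27 mm outside, 19 mm bore, ground flat, with one opening 7.4 mm wide towards the body's +x (at the start within 0.15 rad of the rack's +x). Origin: centre of the underside of that coil; z up the spring.
- spring_grip (a point): On the press spring's axis, 65 mm above its underside. The top 27 mm are closed coils, 42 mm outside, 34 mm bore: grip across here. The coils below (41 mm outside, 33 mm bore) give at about 0.5 N per mm, 21 mm at most.
- press_stand: Cheese press, fixed: round steel base 200 mm across and 12 thick, white mould 164 mm across to height 47, wooden disc to 55, central steel boss 48 mm across with its top at 65. Origin: centre of the underside. A round-ended rod, 16 mm in diameter, stands up from the boss.
- upper_pin (a point): On the rod's axis, 44 mm above the boss, level with a square steel side pin, 5 x 5 mm, that reaches 14 mm from the axis. It points anywhere within 1.1 rad of the stand's +x; this is not measured, and it stays put. The lowest coil passes a pin only with its opening within about 0.12 rad of it; the coils above clear the pins at any angle.
- lower_pin (a point): On the rod's axis, 22 mm above the boss, level with a second pin like the upper one. It too points anywhere within 1.1 rad of the stand's +x, independently of the upper pin, is not measured and stays put.
- rod_seat (a point): On the rod's axis at the top of the boss, where the spring's lowest coil must come to rest.
- rod_tip (a point): Top of the rod's round end, on its axis, 64 mm above the boss.
- spring_rack: Fixed aluminium plate 110 x 260 x 10 mm with three stub pegs (12 mm across, 25 mm tall above the plate) in a row along its y, 90 mm apart, each holding one spring. Origin: centre of the underside. Fingers have room either side of a spring along the rack's x.
- slim_spring: Plain spring, 25 mm wide, 62 mm tall, on another peg; not to be disturbed. Origin: centre of its underside.
- wide_spring: Plain spring, 54 mm wide, 55 mm tall, on another peg; not to be disturbed. Origin: centre of its underside.
Not all that is in view belongs to the job. Leave any yellow look-alike of the press_stand alone.

How it is judged:
By the outcome, as a careful person would: the job done as asked, in the order asked, and still so for the second after the job is handed in, with the robot touching nothing.
It also fails if it takes over 72 s, if anything falls off the work surface, if the arm or the gripper's body presses on something with over 40 N, if the wrist force passes 120 N, or if a joint passes its speed limit or range.

## Working session

There is one attempt and no reset: what is moved stays moved. The work goes in short steps, Python scripts to look and compute and a shell command to move; the robot and the scene stay as the last step left them, time stands still between calls to the robot, and variables do not carry over. Pictures are saved under pics/ and viewed, about 8 in all and at most 12, crops included, and the job is handed in when it is done.

```bash
mkdir -p pics; cat > h.py <<'E'
import numpy as np, cv2
from rig import robot
from scipy.spatial.transform import Rotation as R
def Rm(o):
    o=np.array(o)
    return o if o.shape==(3,3) else (R.from_euler('xyz',o).as_matrix() if o.size==3 else R.from_quat(o).as_matrix())
def world(f,p): return Rm(f["orientation"])@np.array(p)+np.array(f["position"])
def proj(f,P):
    M=Rm(f["orientation"]); rv=cv2.Rodrigues(M.T)[0]; t=-M.T@np.array(f["position"])
    return cv2.projectPoints(np.array(P,float).reshape(-1,3),rv,t,np.array(f["camera_matrix"],float),np.array(f["D"],float))[0].reshape(-1,2)
def ray(f,uv):
    n=cv2.undistortPoints(np.array(uv,float).reshape(-1,1,2),np.array(f["camera_matrix"],float),np.array(f["D"],float)).reshape(-1,2)
    return np.c_[n,np.ones(len(n))]@Rm(f["orientation"]).T
def onz(f,uv,z):
    d=ray(f,uv); p=np.array(f["position"]); return p+d*((z-p[2])/d[:,2])[:,None]
def save(n,im): cv2.imwrite("pics/"+n,cv2.cvtColor(im,cv2.COLOR_RGB2BGR))
E
python3 - <<'E'
from h import *
np.set_printoptions(precision=4,suppress=True)
s=robot.sense(); print(s["time"],s["tool_pos"],s["eef_rot"],s["opening"],robot.tip_extent)
ims=[]
for c in ("scene","top"):
    f=robot.grab_frame(c); ims.append(f["img"]); print(c,f["position"],f["orientation"])
    for q in ("press_spring","spring_grip","press_stand","rod_tip","rod_seat","upper_pin","lower_pin","spring_rack","slim_spring","wide_spring"):
        for r in robot.place_of(c,q)[:3]: print(q,round(r["conf"],2),world(f,r["centre"]))
save("a.png",np.vstack(ims)[:, :])
im=cv2.resize(np.vstack(ims),(480,600)); save("scene.png",ims[0]); save("top.png",ims[1])
print(robot.sense()["time"])
E
```

```text
0.0 [ 0.2057 -0.5896  0.21  ] [-3.1398  0.      0.3358] 0.08554977937147763 0.008
scene [ 1.1545 -0.3131  0.9383] [-2.3725  0.0013  1.0501]
press_spring 0.72 [ 0.5114 -0.2763  0.0095]
spring_grip 0.62 [ 0.5143 -0.2726  0.0738]
spring_grip 0.4 [ 0.6019  0.1941 -0.0006]
press_stand 0.98 [0.6001 0.1965 0.0003]
press_stand 0.85 [0.3177 0.2461 0.0028]
press_stand 0.75 [ 0.2703  0.4955 -0.0018]
rod_tip 0.66 [0.2672 0.4908 0.1261]
rod_tip 0.63 [0.3201 0.2495 0.1317]
rod_tip 0.62 [0.5988 0.1922 0.128 ]
rod_seat 0.96 [0.2669 0.4928 0.0667]
rod_seat 0.76 [0.3137 0.2492 0.066 ]
rod_seat 0.61 [0.5949 0.198  0.068 ]
upper_pin 0.96 [0.3154 0.2487 0.1106]
upper_pin 0.94 [0.2694 0.492  0.1086]
upper_pin 0.57 [0.5986 0.1879 0.108 ]
lower_pin 0.93 [0.3195 0.2455 0.0874]
lower_pin 0.67 [0.2706 0.4939 0.0878]
lower_pin 0.64 [0.5965 0.1954 0.0878]
spring_rack 0.89 [ 0.4973 -0.1827 -0.0017]
slim_spring 0.69 [ 0.4979 -0.1865  0.0099]
top [0.3048 0.0967 1.1537] [-3.0214 -0.007  -1.5659]
press_spring 0.7 [ 0.5052 -0.2718  0.0127]
spring_grip 0.63 [ 0.5109 -0.2699  0.0726]
press_stand 0.92 [0.2702 0.4968 0.0024]
press_stand 0.88 [0.3164 0.2521 0.0014]
press_stand 0.8 [ 0.5976  0.1912 -0.0029]
rod_tip 0.86 [0.2715 0.4935 0.1262]
rod_tip 0.79 [0.3206 0.2538 0.1259]
rod_tip 0.58 [0.5985 0.1968 0.1271]
rod_seat 0.93 [0.3181 0.2525 0.0684]
rod_seat 0.65 [0.2671 0.4965 0.0645]
rod_seat 0.56 [0.5972 0.194  0.0628]
upper_pin 0.94 [0.3174 0.2514 0.1091]
upper_pin 0.74 [0.6032 0.1958 0.1109]
upper_pin 0.66 [0.2703 0.494  0.1123]
lower_pin 0.94 [0.3202 0.2485 0.0827]
lower_pin 0.93 [0.2694 0.5008 0.0916]
lower_pin 0.64 [ 0.5008 -0.1858  0.0121]
spring_rack 0.7 [ 0.4975 -0.1778 -0.0011]
slim_spring 0.47 [ 0.4995 -0.1858  0.0141]
wide_spring 0.46 [ 0.4861 -0.0894  0.0094]
1.1
```

View pictures.

View pics/scene.png

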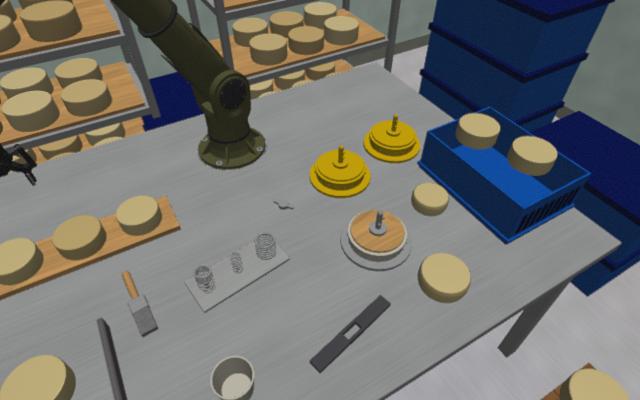

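View pics/top.png

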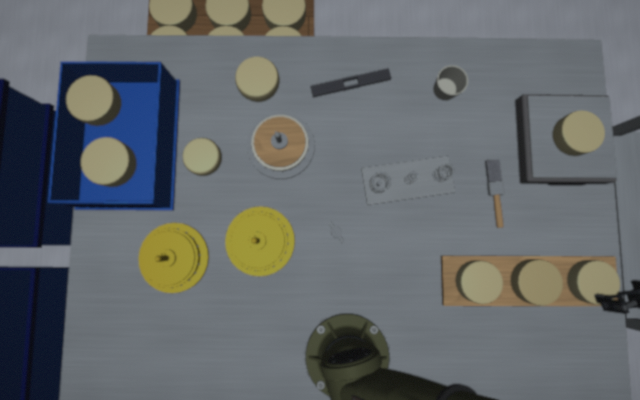

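The press spring is the left one in the scene view (204,278), and it is the right one in the top view (443,172). The real stand is the one with the wooden disc (377,235 in scene; 280,142 in top). The two yellow stands are look-alikes. I'll move over the spring and look with the wrist camera.

```bash
python3 -m pendant '[{"travel":[40,42,40],"yaw":9,"jaw":85},{"travel":[80,84,60],"yaw":18,"jaw":85},{"travel":[120,126,80],"yaw":27,"jaw":85},{"travel":[160,168,90],"yaw":36,"jaw":85},{"travel":[200,210,90],"yaw":45,"jaw":85}]'
python3 -m pendant '[{"travel":[30,32,0],"yaw":10,"jaw":85},{"travel":[60,64,0],"yaw":20,"jaw":85},{"travel":[85,90,0],"yaw":30,"jaw":85},{"travel":[104,108,0],"yaw":33,"jaw":85},{"travel":[104,108,0],"yaw":33,"jaw":85}]'
python3 - <<'E'
from h import *
np.set_printoptions(precision=4,suppress=True)
f=robot.grab_frame("wrist"); s=robot.sense(); print(s["time"],s["tool_pos"],s["eef_rot"],s["joint_positions"]); print(f["position"],f["orientation"])
for q in ("press_spring","spring_grip","slim_spring","spring_rack","wide_spring"):
    for r in robot.place_of("wrist",q)[:2]: print(q,round(r["conf"],2),world(f,r["centre"]))
save("w1.png",f["img"])
E
```

```text
time: 1.72
tool_pos: [0.4075, -0.3787, 0.3023]
eef_rot: [3.139, 0.001, 1.126]
contact_force: [1.1, -0.6, -0.8]
opening: 0.0851
time: 2.35
tool_pos: [0.5129, -0.2686, 0.3023]
eef_rot: [3.138, -0.0, 1.706]
contact_force: [-0.6, 0.6, 0.6]
opening: 0.0846
2.4 [ 0.5118 -0.2702  0.3022] [3.1392 0.0008 1.7032] [ 0.8651  0.4217 -0.6641  1.4627  0.2617  1.3445  0.3179]
[ 0.5015 -0.1913  0.4642] [ 2.8332 -0.0039  0.1358]
press_spring 0.93 [ 0.5095 -0.2739  0.0116]
spring_grip 0.83 [ 0.5055 -0.2682  0.0708]
slim_spring 0.67 [ 0.498  -0.1781  0.0005]
slim_spring 0.44 [ 0.4984 -0.1791  0.0098]
spring_rack 0.81 [ 0.5002 -0.1791 -0.0005]
wide_spring 0.93 [ 0.4808 -0.0918  0.0076]
```

View pics/w1.png

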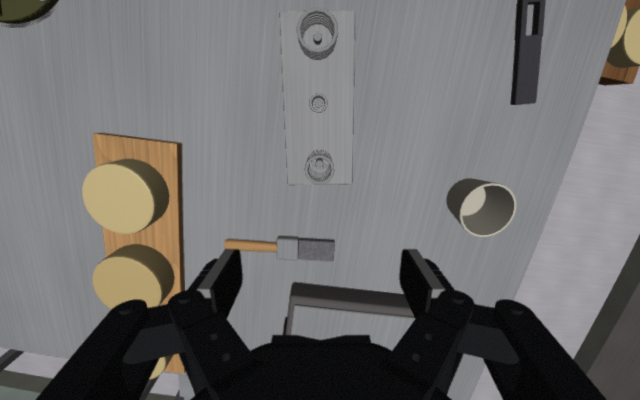

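The press spring shows at (319,165), slim at (318,103) and wide at (317,35). To look down into the coil, I'll put the camera over it.

```bash
python3 -m pendant '[{"travel":[4,-30,-30],"yaw":0,"jaw":85},{"travel":[8,-60,-70],"yaw":0,"jaw":85},{"travel":[9,-79,-110],"yaw":0,"jaw":85},{"travel":[9,-79,-140],"yaw":0,"jaw":85},{"travel":[9,-79,-140],"yaw":0,"jaw":85}]'
python3 - <<'E'
from h import *
np.set_printoptions(precision=4,suppress=True)
f=robot.grab_frame("wrist"); s=robot.sense(); print(s["time"],s["tool_pos"],s["eef_rot"]); print(f["position"],f["orientation"])
for q in ("press_spring","spring_grip","slim_spring","spring_rack"):
    for r in robot.place_of("wrist",q)[:2]: print(q,round(r["conf"],2),world(f,r["centre"]))
c=proj(f,[0.508,-0.272,0.02])[0]; print(c)
x,y=[int(v) for v in c]; x0=max(0,x-60);y0=max(0,y-50)
save("w2.png",np.hstack([cv2.resize(f["img"],(400,250)),cv2.resize(cv2.resize(f["img"][y0:y0+100,x0:x0+120],None,fx=5,fy=5,interpolation=cv2.INTER_CUBIC)[:,100:500],(400,500))[:250]]) if 0 else cv2.resize(f["img"][y0:y0+100,x0:x0+120],None,fx=6,fy=6,interpolation=cv2.INTER_CUBIC)); print(x0,y0)
np.save("w2.npy",f["img"])
# camera in tool frame
from scipy.spatial.transform import Rotation as R
Rt=R.from_euler('xyz',s["eef_rot"]).as_matrix(); print(Rt.T@(np.array(f["position"])-s["tool_pos"]))
E
```

```text
time: 3.28
tool_pos: [0.5178, -0.3511, 0.1601]
eef_rot: [-3.14, -0.001, 1.698]
contact_force: [0.2, 0.2, 0.1]
opening: 0.085
3.325 [ 0.5192 -0.3511  0.1621] [3.1406 0.0003 1.6992]
[ 0.5079 -0.2739  0.3221] [2.8346 0.0013 0.1281]
press_spring 0.7 [ 0.51   -0.2731  0.0096]
slim_spring 0.56 [ 0.5014 -0.1816  0.0115]
spring_rack 0.86 [ 0.4975 -0.1761 -0.0018]
[321.2437 110.1398]
261 60
[ 0.078  -0.0012 -0.16  ]
```

View pics/w2.png

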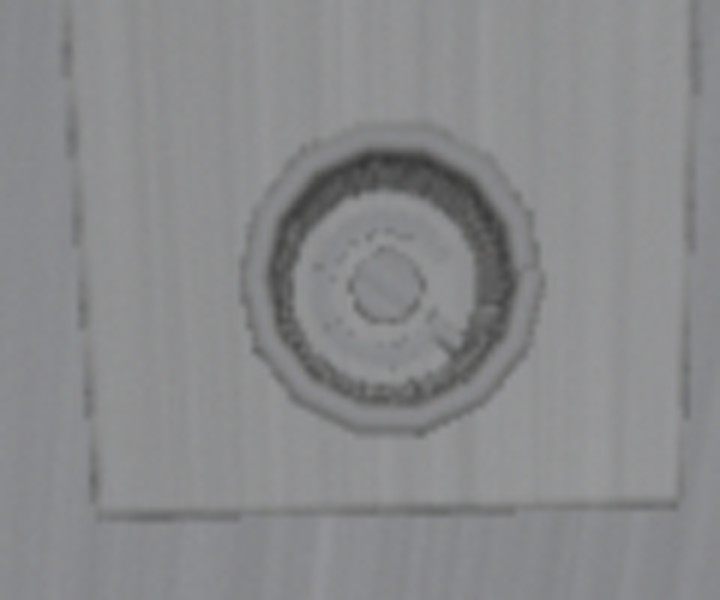

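```bash
cat > enh.py <<'E'
import cv2,numpy as np
def enh(im,k=10,clip=None):
    g=cv2.cvtColor(im,cv2.COLOR_RGB2GRAY).astype(float); lo,hi=np.percentile(g,[1,99]); g=np.clip((g-lo)/(hi-lo)*255,0,255).astype(np.uint8)
    return cv2.resize(g,None,fx=k,fy=k,interpolation=cv2.INTER_CUBIC)
E
python3 - <<'E'
from h import *; from enh import enh
np.set_printoptions(precision=4,suppress=True)
f=robot.grab_frame("wrist"); im=f["img"]
g=enh(im[78:138,295:355],10); cv2.imwrite("pics/w3.png",g)
P=lambda u,v,z: onz(f,[[261+u/6,60+v/6]],z)[0]
a,b=P(97,515,.01),P(680,505,.01); print(a,b,np.linalg.norm(a-b),np.arctan2(*(b-a)[1::-1]))
a2,b2=P(68,0,.01),P(692,0,.01); print(np.arctan2(*(a2-a)[1::-1])-np.pi/2,np.arctan2(*(b2-b)[1::-1])-np.pi/2)
print("peg top",P(387,285,.035), "top rim c",P(392,278,.087),"L/R",P(245,280,.087),P(543,280,.087),P(392,122,.087),P(392,434,.087))
for c in ("scene","top"):
    f=robot.grab_frame(c)
    for q in ("press_spring","spring_grip"):
        for r in robot.place_of(c,q)[:1]: print(q,round(r["conf"],2),world(f,r["centre"]))
E
```

```text
[ 0.4673 -0.3172  0.01  ] [ 0.5763 -0.3012  0.01  ] 0.11020568218417852 0.14640598001111343
0.14258592086315858 0.15998181554801016
peg top [ 0.5155 -0.2694  0.035 ] top rim c [ 0.515  -0.2691  0.087 ] L/R [ 0.495  -0.2719  0.087 ] [ 0.5356 -0.2666  0.087 ] [ 0.5123 -0.2493  0.087 ] [ 0.5179 -0.2899  0.087 ]
press_spring 0.87 [ 0.509  -0.2749  0.01  ]
spring_grip 0.72 [ 0.5131 -0.2686  0.0727]
press_spring 0.62 [ 0.5069 -0.2706  0.0123]
spring_grip 0.44 [ 0.5134 -0.2714  0.0745]
```

View pics/w3.png

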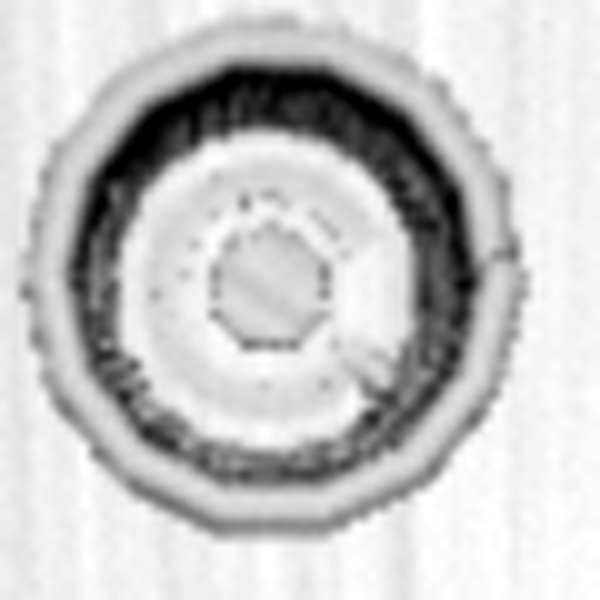

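The C-ring gap is visible. Its edges are near (372,248) and (357,367) about centre (265,297), so the opening points at about 0.0 rad in the world frame (±0.1). The rack's yaw is about 0.147. Next is the grasp.

```bash
python3 -m pendant '[{"travel":[-2,41,0],"yaw":1,"jaw":85},{"travel":[-4,82,0],"yaw":1,"jaw":85},{"travel":[-4,82,-30],"yaw":1,"jaw":85},{"travel":[-4,82,-60],"yaw":1,"jaw":85},{"travel":[-4,82,-60],"yaw":1,"jaw":85}]'
python3 - <<'E'
from h import *
s=robot.sense(); print(s["time"],s["tool_pos"],s["eef_rot"],s["contact_force"])
E
```

```text
time: 4.5
tool_pos: [0.5145, -0.2684, 0.1009]
eef_rot: [-3.14, -0.0, 1.718]
contact_force: [-0.2, 1.1, -0.2]
opening: 0.0846
4.5 [ 0.5144503  -0.2684066   0.10089701] [-3.14045955e+00 -4.53940009e-04  1.71777242e+00] [-0.24671325  1.09903756 -0.2215794 ]
```

```bash
python3 -m pendant '[{"travel":[1,-1,-18],"yaw":0,"jaw":85},{"travel":[1,-1,-35],"yaw":0,"jaw":85},{"travel":[1,-1,-35],"yaw":0,"jaw":60},{"travel":[1,-1,-35],"yaw":0,"jaw":35},{"travel":[1,-1,-35],"yaw":0,"jaw":30}]'
python3 -m pendant '[{"travel":[0,0,0],"yaw":0,"jaw":30},{"travel":[0,0,0],"yaw":0,"jaw":30},{"travel":[0,0,0],"yaw":0,"jaw":30}]'
```

```text
time: 5.12
tool_pos: [0.5159, -0.2695, 0.0665]
eef_rot: [-3.141, 0.0, 1.718]
contact_force: [0.2, 0.3, 0.6]
opening: 0.032
time: 5.5
tool_pos: [0.5159, -0.2695, 0.0666]
eef_rot: [-3.142, 0.0, 1.718]
contact_force: [0.2, 0.0, -0.8]
opening: 0.0301
```

The opening went to 30 mm, but the spring is 42 mm wide, so something is off. I'll take a picture.

```bash
python3 - <<'E'
from h import *
f=robot.grab_frame("wrist"); g=robot.grab_frame("scene"); c=proj(g,[0.515,-0.27,0.08])[0].astype(int); print(c)
a=cv2.resize(f["img"][0:400],(400,250)); b=cv2.resize(g["img"][c[1]-50:c[1]+50,c[0]-80:c[0]+80],(640,400),interpolation=cv2.INTER_CUBIC)
c=cv2.resize(f["img"][60:310,200:440],(384,400),interpolation=cv2.INTER_CUBIC)
save("g.png",np.hstack([b[:,120:520],c]))
E
```

```text
[202 272]
```

View pics/g.png

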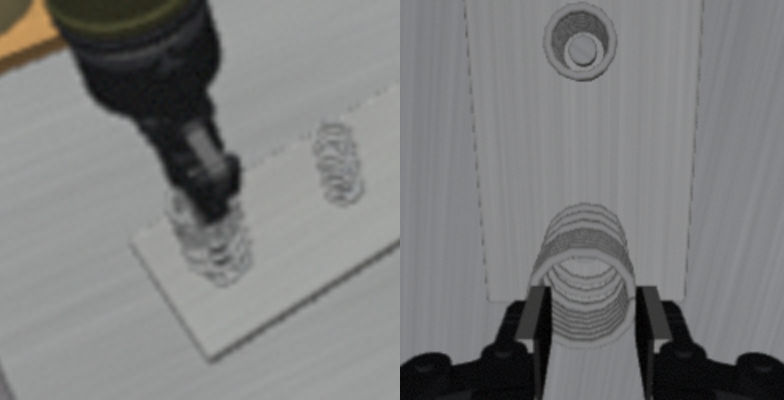

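```bash
python3 - <<'E'
from h import *
np.set_printoptions(precision=1,suppress=True)
f=robot.grab_frame("wrist"); s=robot.sense(); T=np.array(s["tool_pos"]); Rt=Rm(s["eef_rot"])
im=f["img"][150:330,230:410]; im=cv2.resize(im,None,fx=3.3,fy=3.3,interpolation=cv2.INTER_CUBIC); im=cv2.convertScaleAbs(im,alpha=1.5,beta=20)
def mark(P,c):
    for u,v in proj(f,P): cv2.circle(im,(int((u-230)*3.3),int((v-150)*3.3)),3,c,-1)
for h in (15,21):
  for sg in (-1,1):
    for z in (8,-14): mark([T+Rt@np.array([x,sg*h,z])/1e3 for x in (-11,0,11)],(255,0,0) if h==15 else (255,160,0))
a=np.linspace(0,6.28,30)
mark([[.5153+.021*np.cos(t),-.2693+.021*np.sin(t),.087] for t in a],(0,255,0))
save("g2.png",im)
for c in ("wrist",):
    for q in ("press_spring","spring_grip"):
        for r in robot.place_of(c,q)[:1]: print(q,round(r["conf"],2),1e3*world(f,r["centre"]))
print(s["opening"],s["contact_force"],s["tau"])
E
```

```text
press_spring 0.91 [ 507.5 -271.1    9.2]
spring_grip 0.88 [ 503.3 -269.    71.3]
0.03006603738291546 [-0.2 -0.4 -0.9] [  0.  -61.2  -7.6 -18.5   0.    0.    0. ]
```

View pics/g2.png

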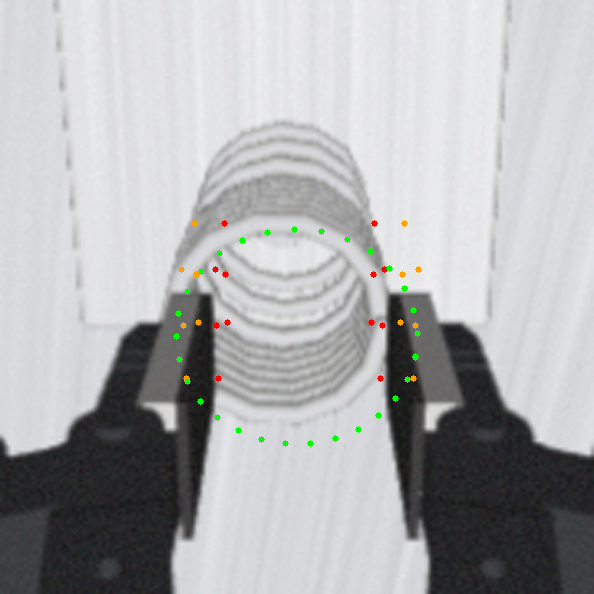

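```bash
python3 - <<'E'
from h import *
g=robot.grab_frame("scene"); f=g; s=robot.sense(); T=np.array(s["tool_pos"]); Rt=Rm(s["eef_rot"])
x0,y0,k=162,222,7
im=cv2.resize(g["img"][y0:y0+85,x0:x0+85],None,fx=k,fy=k,interpolation=cv2.INTER_CUBIC)
def mark(P,c):
    for u,v in proj(f,P): cv2.circle(im,(int((u-x0)*k),int((v-y0)*k)),3,c,-1)
for h in (-15,15,):
    for z in (8,-14): mark([T+Rt@np.array([x,h,z])/1e3 for x in (-11,11)],(255,0,0) if h==15 else (255,160,0))
a=np.linspace(0,6.28,30)
mark([[.5153+.021*np.cos(t),-.2693+.021*np.sin(t),.087] for t in a],(0,255,0))
mark([[.5153+.0135*np.cos(t),-.2693+.0135*np.sin(t),.01] for t in a],(0,255,255))
save("g3.png",im)
E
```

```text
(no output)
```

View pics/g3.png

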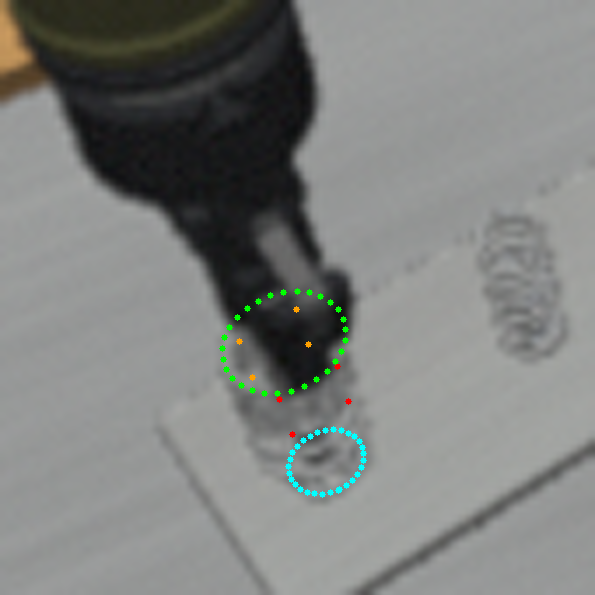

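The pads sit about 20–25 mm higher than the stated geometry predicts, so they closed above the rim. I'll open and go 18 mm lower, which still clears the rack if the stated geometry is right.

```bash
python3 -m pendant '[{"travel":[0,0,0],"yaw":0,"jaw":85},{"travel":[0,0,0],"yaw":0,"jaw":85},{"travel":[0,0,0],"yaw":0,"jaw":85},{"travel":[0,0,0],"yaw":0,"jaw":85},{"travel":[0,0,0],"yaw":0,"jaw":85}]'
python3 - <<'E'
from h import *
from enh import enh
f=robot.grab_frame("wrist"); g=robot.grab_frame("scene")
im=cv2.resize(f["img"][100:300,200:440],(480,400),interpolation=cv2.INTER_CUBIC)
for t in np.linspace(0,6.28,30):
    u,v=proj(f,[.5153+.021*np.cos(t),-.2693+.021*np.sin(t),.087])[0]; cv2.circle(im,(int((u-200)*2),int((v-100)*2)),1,(0,255,0),-1)
sc=cv2.resize(g["img"][222:307,162:227],(306,400),interpolation=cv2.INTER_CUBIC)
save("g4.png",np.hstack([im,sc]))
E
```

```text
time: 6.42
tool_pos: [0.5159, -0.2695, 0.0665]
eef_rot: [-3.141, 0.0, 1.718]
contact_force: [-0.4, 0.7, 0.4]
opening: 0.0848
```

View pics/g4.png

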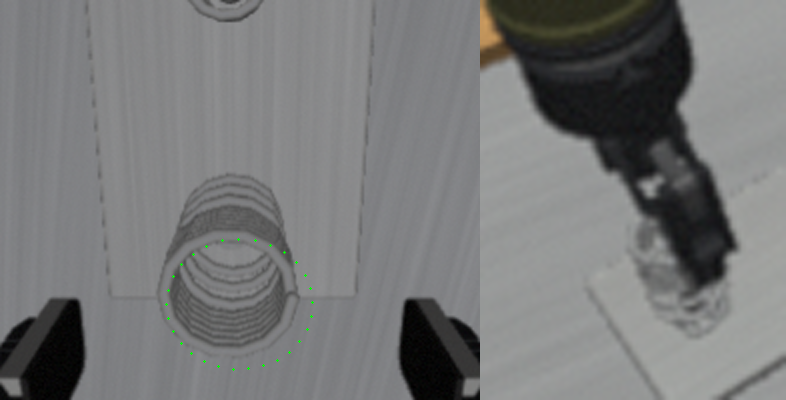

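```bash
python3 -m pendant '[{"travel":[-2,0,-9],"yaw":0,"jaw":85},{"travel":[-2,0,-18],"yaw":0,"jaw":85},{"travel":[-2,0,-18],"yaw":0,"jaw":60},{"travel":[-2,0,-18],"yaw":0,"jaw":36},{"travel":[-2,0,-18],"yaw":0,"jaw":36}]'
python3 -m pendant '[{"travel":[0,0,0],"yaw":0,"jaw":36},{"travel":[0,0,0],"yaw":0,"jaw":36}]'
```

```text
time: 7.15
tool_pos: [0.5141, -0.2695, 0.0487]
eef_rot: [3.142, 0.0, 1.718]
contact_force: [0.3, 0.1, 1.1]
opening: 0.0403
time: 7.4
tool_pos: [0.5141, -0.2696, 0.0488]
eef_rot: [3.142, 0.0, 1.718]
contact_force: [-1.0, 0.1, 0.8]
opening: 0.0404
```

Stalled at 40.4 mm, so it is gripped. Lifting straight up off the peg.

```bash
python3 -m pendant '[{"travel":[0,0,20],"yaw":0,"jaw":36},{"travel":[0,0,45],"yaw":0,"jaw":36},{"travel":[0,0,90],"yaw":0,"jaw":36},{"travel":[0,0,140],"yaw":0,"jaw":36},{"travel":[0,0,170],"yaw":0,"jaw":36}]'
python3 - <<'E'
from h import *
s=robot.sense(); T=np.array(s["tool_pos"]); Rt=Rm(s["eef_rot"]); print(s["opening"],T,s["contact_force"])
f=robot.grab_frame("wrist"); g=robot.grab_frame("scene")
for c,fr in (("wrist",f),("scene",g)):
    for q in ("press_spring","spring_grip"):
        for r in robot.place_of(c,q)[:2]: print(c,q,round(r["conf"],2),Rt.T@(world(fr,r["centre"])-T))
im=cv2.resize(f["img"][120:320,220:420],(400,400),interpolation=cv2.INTER_CUBIC)
u,v=proj(g,T)[0].astype(int); print(u,v)
sc=cv2.resize(g["img"][v-30:v+70,u-50:u+50],(400,400),interpolation=cv2.INTER_CUBIC)
for z in (38.8,8,-11,-38.2): 
    a,b=proj(g,T+Rt@[0,0,z/1e3])[0]; cv2.circle(sc,(int((a-u+50)*4),int((b-v+30)*4)),2,(255,0,0),-1)
save("l1.png",np.hstack([im,sc])); np.save("l1.npy",f["img"])
E
```

```text
time: 8.02
tool_pos: [0.5147, -0.2696, 0.2214]
eef_rot: [3.139, 0.002, 1.718]
contact_force: [-0.8, 0.0, -1.9]
opening: 0.0399
0.03989041805229811 [ 0.51471293 -0.26955705  0.2213525 ] [-8.24577514e-01  1.50271695e-03 -1.88899193e+00]
wrist press_spring 0.8 [-0.0048381  -0.00136851  0.04256999]
wrist spring_grip 0.87 [ 0.00066956 -0.00689785 -0.02378784]
scene press_spring 0.51 [-0.00687    -0.00318828  0.03869095]
scene spring_grip 0.65 [ 0.09104436 -0.00580722  0.22158168]
scene spring_grip 0.44 [-0.00188245 -0.00016965 -0.02578573]
190 235
```

View pics/l1.png

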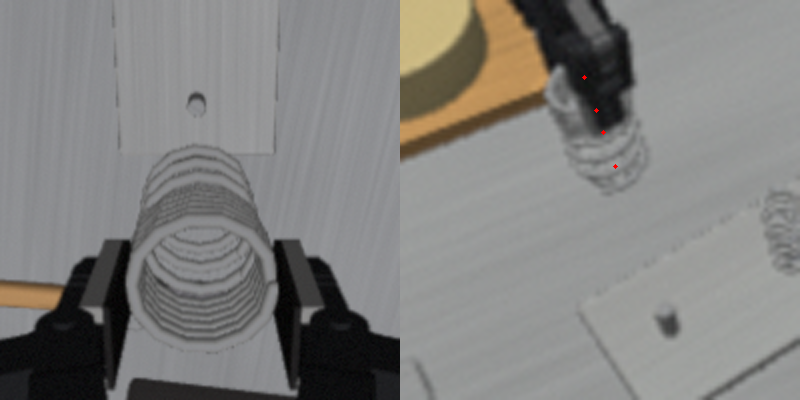

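The spring is held upright, with the empty peg visible at (197,103). Its rim is centred between the pads. I'll carry it so the wrist camera looks straight down on the rod.

```bash
python3 -m pendant '[{"travel":[8,30,10],"yaw":0,"jaw":36},{"travel":[20,75,20],"yaw":0,"jaw":36},{"travel":[32,125,20],"yaw":0,"jaw":36},{"travel":[44,175,20],"yaw":0,"jaw":36},{"travel":[56,225,20],"yaw":0,"jaw":36}]'
python3 -m pendant '[{"travel":[12,50,0],"yaw":0,"jaw":36},{"travel":[24,100,0],"yaw":0,"jaw":36},{"travel":[34,130,0],"yaw":0,"jaw":36},{"travel":[38,150,0],"yaw":0,"jaw":36},{"travel":[38,150,0],"yaw":0,"jaw":36}]'
python3 - <<'E'
from h import *; from enh import enh
np.set_printoptions(precision=4,suppress=True)
f=robot.grab_frame("wrist")
s=robot.sense(); T=np.array(s["tool_pos"]); Rt=Rm(s["eef_rot"]); print(s["opening"],T,s["eef_rot"],s["contact_force"],s["joint_positions"])
for q in ("rod_tip","rod_seat","upper_pin","lower_pin","press_stand"):
    for r in robot.place_of("wrist",q)[:2]: print(q,round(r["conf"],2),world(f,r["centre"]))
# rim centre from earlier picture pixel approx
print("rim",Rt.T@(onz(f,[[321.5,261]],T[2]+.0382)[0]-T))
u,v=proj(f,[.598,.1945,.11])[0].astype(int); print(u,v,f["position"])
x0,y0=u-30,max(v-30,0)
c=cv2.resize(f["img"][y0:y0+60,x0:x0+60],(600,600),interpolation=cv2.INTER_CUBIC)
save("r1.png",c); np.save("r1.npy",f["img"]); print(x0,y0)
E
```

```text
time: 8.95
tool_pos: [0.5687, -0.0431, 0.2359]
eef_rot: [-3.137, -0.001, 1.718]
contact_force: [0.9, 0.3, -2.7]
opening: 0.0403
time: 9.57
tool_pos: [0.6063, 0.1081, 0.2349]
eef_rot: [-3.136, -0.002, 1.72]
contact_force: [0.1, -0.7, -1.7]
opening: 0.0401
0.04034866836614516 [0.6064 0.1063 0.235 ] [-3.1357 -0.0006  1.7178] [ 0.2548 -0.6877 -1.4041] [ 0.1851  0.5342 -0.6723  1.4774  0.3379  1.2542 -0.3794]
rod_tip 0.6 [0.6012 0.1918 0.1289]
rod_seat 0.88 [0.3173 0.2502 0.0621]
rod_seat 0.87 [0.6042 0.1932 0.0636]
upper_pin 0.87 [0.3207 0.2533 0.1079]
upper_pin 0.61 [0.5996 0.1952 0.1074]
lower_pin 0.85 [0.3183 0.2494 0.0848]
lower_pin 0.68 [0.597  0.1916 0.0858]
press_stand 0.88 [0.5983 0.1925 0.0002]
press_stand 0.82 [0.3154 0.2473 0.001 ]
rim [ 0.0076  0.0004 -0.0382]
326 102 [0.5954 0.1852 0.3969]
296 72
```

View pics/r1.png

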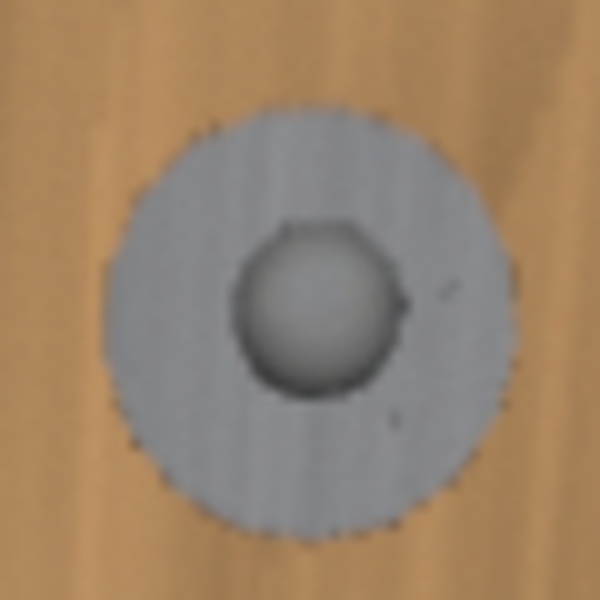

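```bash
cat > pins.py <<'E'
from h import *
np.set_printoptions(precision=4,suppress=True)
fs=[robot.grab_frame("wrist") for _ in range(6)]; f=fs[0]
a=onz(f,[[327.7,102.5]],.121)[0]; b=onz(f,[[327.1,104.2]],.065)[0]; print("axis",a,b)
c=(a+b)[:2]/2
img=np.mean([x["img"] for x in fs],0); g=img.mean(2)
k=8; x0,y0=296,72
G=cv2.resize(g[y0:y0+60,x0:x0+60].astype(np.float32),None,fx=k,fy=k,interpolation=cv2.INTER_CUBIC); G=cv2.GaussianBlur(G,(0,0),3)
def val(P):
    uv=proj(f,P); m=((uv-[x0,y0]+.5)*k-.5).astype(np.float32)
    return cv2.remap(G,m[:,:1],m[:,1:],cv2.INTER_LINEAR).ravel()
def pts(th,t,r,z): return [[c[0]+rr*np.cos(th)-t*np.sin(th),c[1]+rr*np.sin(th)+t*np.cos(th),z] for rr in r]
for n,z in (("upper",.1115),("lower",.0895)):
    sc=[]
    r=np.linspace(.0095,.0135,9)
    ths=np.arange(-3.14,3.14,.04)
    for th in ths:
        e=sum(np.abs(val(pts(th,s*.0031,r,z))-val(pts(th,s*.0019,r,z))).mean() for s in (1,-1))
        tt=np.linspace(-.002,.002,5)
        en=np.mean([abs(val(pts(th,t,[.0146],z))-val(pts(th,t,[.0134],z)))[0] for t in tt])
        sc.append(e+en)
    sc=np.array(sc); o=np.argsort(-sc)[:8]; print(n,"med",np.median(sc),[(round(ths[i],2),round(float(sc[i]),1)) for i in o])
np.save("G.npy",G)
E
python3 pins.py
```

```text
axis [0.6004 0.1916 0.121 ] [0.6009 0.1915 0.065 ]
upper med 4.240249 [(np.float64(2.5), 9.2), (np.float64(2.54), 9.2), (np.float64(2.46), 8.8), (np.float64(2.58), 8.6), (np.float64(2.42), 8.4), (np.float64(2.62), 8.2), (np.float64(2.86), 7.8), (np.float64(2.82), 7.8)]
lower med 4.422086 [(np.float64(1.74), 14.6), (np.float64(1.9), 14.6), (np.float64(1.86), 14.5), (np.float64(1.78), 14.3), (np.float64(1.82), 14.2), (np.float64(1.7), 14.2), (np.float64(1.94), 14.1), (np.float64(1.98), 13.2)]
```

```bash
python3 -m pendant '[{"travel":[0,0,-30],"yaw":0,"jaw":36},{"travel":[0,0,-60],"yaw":0,"jaw":36},{"travel":[0,0,-80],"yaw":0,"jaw":36},{"travel":[0,0,-80],"yaw":0,"jaw":36}]'
python3 - <<'E'
from h import *
np.set_printoptions(precision=4,suppress=True)
fs=[robot.grab_frame("wrist") for _ in range(6)]; f=fs[-1]
g=np.mean([x["img"] for x in fs[2:]],0).mean(2)
ax=np.array([.6006,.1916])
u,v=proj(f,[*ax,.1])[0]; x0,y0=int(u)-36,max(int(v)-36,0); print(x0,y0,f["position"],f["orientation"])
c=g[y0:y0+72,x0:x0+72]; lo,hi=np.percentile(c,[3,60]); print(lo,hi)
L=np.clip((c-lo)/(np.percentile(c,97)-lo)*255,0,255).astype(np.uint8)
L=cv2.resize(L,(576,576),interpolation=cv2.INTER_CUBIC)
L=cv2.createCLAHE(4,(6,6)).apply(L)
cv2.imwrite("pics/r2.png",L); np.savez("r2.npz",g=g,**{k:np.array(f[k]) for k in ("position","orientation","camera_matrix","D")})
print(robot.sense()["time"],robot.sense()["tool_pos"])
# radial profile: print world per crop pixel for the picture
for n,z in (("up",.1115),("lo",.0895),("boss",.065),("eq",.121)):
    p=(proj(f,[[*ax,z]]+[[ax[0]+.014*np.cos(t),ax[1]+.014*np.sin(t),z] for t in np.arange(-1.2,1.3,.4)])-[x0,y0]+.5)*8-.5; print(n,p.round().astype(int).tolist())
E
```

```text
time: 10.68
tool_pos: [0.6059, 0.1062, 0.1546]
eef_rot: [-3.134, -0.001, 1.717]
contact_force: [-0.0, -0.8, -1.9]
opening: 0.0398
292 66 [0.5961 0.184  0.3191] [2.8344 0.0018 0.1467]
102.16666666666667 135.75
10.975 [0.6073 0.1069 0.157 ]
up [[298, 291], [331, 449], [388, 423], [430, 376], [453, 316], [451, 250], [425, 190], [378, 146]]
lo [[292, 299], [322, 442], [373, 418], [412, 376], [432, 321], [430, 262], [407, 208], [365, 168]]
boss [[287, 306], [314, 435], [360, 414], [395, 375], [413, 326], [412, 272], [390, 224], [352, 188]]
eq [[301, 287], [336, 453], [395, 426], [440, 377], [463, 313], [462, 244], [435, 181], [385, 135]]
```

View pics/r2.png

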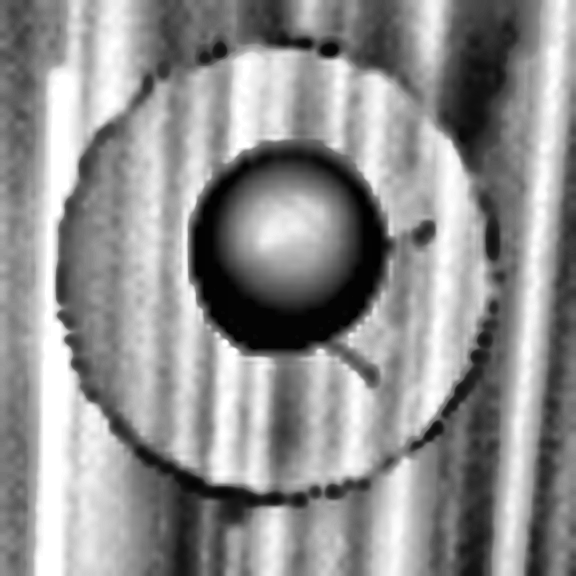

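The last picture (12 of 12 viewed) shows the rod at (288,248) and the boss at (277,273). Dark pin edges run (330,345)→(378,380) and (390,240)→(430,233). That suggests pins at about −0.6 rad and +0.45 rad in the world frame. Next I'll get the spring's axis in the tool frame numerically.

```bash
python3 - <<'E'
from h import *
np.set_printoptions(precision=1,suppress=True)
f=robot.grab_frame("wrist"); s=robot.sense(); T=np.array(s["tool_pos"]); Rt=Rm(s["eef_rot"]); print(T*1e3,np.array(s["eef_rot"]),s["joint_positions"])
def tz(uv,z):  # hit plane tool z
    d=Rt.T@ray(f,[uv])[0]; o=Rt.T@(np.array(f["position"])-T); return (o+d*((z-o[2])/d[2]))*1e3
for z in (-.0382,-.030,-.022): print(z,"rim far/near x",tz((321,226),z)[0],tz((321,296),z)[0],"L/R y",tz((284,261),z)[1],tz((359,261),z)[1])
for z in (.031,.035,.039): print("low far",tz((317.5,194),z))
# rod axis in current picture(s), tool frame, from the stored picture geometry
for uv,z in (((327.6,96.6),.121),((326.2,99.7),.065)):
    p=onz(f,[uv],z)[0]; print("rod",p*1e3, "tool",(Rt.T@(p-T))*1e3)
for c in ("scene","wrist","top"):
    fr=robot.grab_frame(c)
    for q in ("press_spring","spring_grip"):
        for r in robot.place_of(c,q)[:2]: print(c,q,round(r["conf"],2),Rt.T@(world(fr,r["centre"])-T)*1e3)
    m=robot.cut_out(c,"press_spring"); 
    if m: 
        M=m[0]["region"]; ys,xs=np.nonzero(M); print("mask",m[0]["conf"],M.sum(),xs.min(),xs.max(),ys.min(),ys.max()); np.savez("m_%s.npz"%c,M=M,**{k:np.array(fr[k]) for k in ("img","position","orientation","camera_matrix","D")})
E
```

```text
[607.2 106.7 156.8] [-3.1 -0.   1.7] [ 0.2  0.6 -0.6  1.6  0.4  1.1 -0.4]
-0.0382 rim far/near x 25.033843554117066 -15.482634315262283 L/R y -18.684882086804034 19.48118106847896
-0.03 rim far/near x 21.51285221901234 -21.68577891328409 L/R y -19.907824572364326 20.784796571366293
-0.022 rim far/near x 18.077738721349213 -27.737627301598053 L/R y -21.100939192423155 22.056616574183206
low far [20.6 -2.3 31. ]
low far [19.4 -2.3 35. ]
low far [18.2 -2.4 39. ]
rod [598.9 194.5 121. ] tool [88.   4.7 35.9]
rod [598.9 194.7  65. ] tool [88.1  4.9 91.9]
scene press_spring 0.63 [-6.4 -6.4 43.4]
scene spring_grip 0.48 [ -1.3  -0.3 -24. ]
mask 0.89 247 348 361 205 232
wrist press_spring 0.9 [-4.3 -7.  44.1]
wrist spring_grip 0.77 [  0.8  -6.7 -19.7]
mask 0.93 5508 283 358 193 295
top press_spring 0.4 [-3.3 -5.9 39.6]
top spring_grip 0.5 [ -1.9   1.4 -21.6]
top spring_grip 0.41 [94.   1.4 74.4]
```

Measured: the rim is about 30 mm above the TCP and the underside about 44 mm below it, with the bottom coil offset by about (−2.5,−3) mm in the tool frame. The rod axis is at about (0.600,0.193). I'll raise the spring and go over the rod with yaw near the first sweep start.

```bash
python3 -m pendant '[{"travel":[0,0,30],"yaw":0,"jaw":36},{"travel":[0,10,50],"yaw":-6,"jaw":36},{"travel":[-1,40,50],"yaw":-12,"jaw":36},{"travel":[-2,70,50],"yaw":-18,"jaw":36},{"travel":[-3,88,50],"yaw":-18,"jaw":36}]'
python3 -m pendant '[{"travel":[0,0,0],"yaw":0,"jaw":36}]'
python3 - <<'E'
from h import *
np.set_printoptions(precision=1,suppress=True)
s=robot.sense(); T=np.array(s["tool_pos"]); Rt=Rm(s["eef_rot"]); print(T*1e3,s["eef_rot"],np.array(s["contact_force"]))
for c in ("scene","wrist","top"):
    fr=robot.grab_frame(c)
    for q in ("press_spring","rod_tip","rod_seat"):
        for r in robot.place_of(c,q)[:3]:
            w=world(fr,r["centre"])*1e3
            if abs(w[0]-600)<40 and abs(w[1]-195)<40: print(c,q,round(r["conf"],2),w)
E
```

```text
time: 12.25
tool_pos: [0.6034, 0.1965, 0.2061]
eef_rot: [-3.137, -0.002, 1.405]
contact_force: [-0.2, 0.1, -1.4]
opening: 0.04
time: 12.38
tool_pos: [0.6029, 0.1979, 0.206]
eef_rot: [-3.137, -0.002, 1.41]
contact_force: [0.1, -0.2, -2.0]
opening: 0.0399
[602.9 197.9 206. ] [-3.1 -0.   1.4] [ 0.1 -0.2 -2. ]
scene press_spring 0.57 [596.5 189.9 166.1]
scene rod_tip 0.67 [597.6 192.  127.6]
scene rod_seat 0.77 [595.4 195.5  67.5]
scene rod_seat 0.7 [594.2 195.9  86.2]
wrist press_spring 0.73 [600.8 193.5 162.3]
wrist rod_tip 0.69 [601.9 196.9 127.8]
wrist rod_seat 0.67 [604.5 195.4  61.8]
top press_spring 0.48 [601.2 192.6 110.2]
top press_spring 0.4 [599.1 192.5 168. ]
top rod_tip 0.87 [604.9 195.8 131.3]
top rod_seat 0.72 [597.7 194.8  65.9]
```

```bash
python3 -m pendant '[{"travel":[0,1,-13],"yaw":0,"jaw":36},{"travel":[0,1,-26],"yaw":0,"jaw":36},{"travel":[0,1,-32],"yaw":0,"jaw":36},{"travel":[0,1,-36],"yaw":0,"jaw":36},{"travel":[0,1,-38],"yaw":0,"jaw":36}]'
python3 -m pendant '[{"travel":[0,0,-3],"yaw":0,"jaw":36},{"travel":[0,0,-3],"yaw":0,"jaw":36}]'
python3 -m pendant '[{"travel":[0,0,-3],"yaw":0,"jaw":36},{"travel":[0,0,-3],"yaw":0,"jaw":36}]'
```

```text
time: 13.6
tool_pos: [0.6034, 0.1973, 0.168]
eef_rot: [-3.137, -0.002, 1.405]
contact_force: [-0.6, -0.5, -0.9]
opening: 0.0401
time: 13.85
tool_pos: [0.6035, 0.1973, 0.1651]
eef_rot: [-3.138, -0.002, 1.405]
contact_force: [-1.0, -0.2, 0.5]
opening: 0.0399
time: 14.1
tool_pos: [0.6034, 0.1971, 0.1621]
eef_rot: [-3.138, -0.001, 1.405]
contact_force: [-0.3, -0.9, 1.3]
opening: 0.0404
```

Contact came early, near the rod's dome, with a slight lateral force toward −x, −y. I'll shift the tool that way and watch the vertical force.

```bash
python3 -m pendant '[{"travel":[-1,-1,0],"yaw":0,"jaw":36},{"travel":[-2,-2,0],"yaw":0,"jaw":36},{"travel":[-2,-2,0],"yaw":0,"jaw":36}]'
python3 -m pendant '[{"travel":[0,-2,0],"yaw":0,"jaw":36},{"travel":[0,-2,0],"yaw":0,"jaw":36}]'
python3 -m pendant '[{"travel":[-2,1,0],"yaw":0,"jaw":36},{"travel":[-2,1,0],"yaw":0,"jaw":36}]'
python3 - <<'E'
from h import *
np.set_printoptions(precision=2,suppress=True)
F=[]
for i in range(8):
    robot.grab_frame("wrist"); s=robot.sense(); F.append(np.r_[s["contact_force"],s["ft_torque"]])
print(np.mean(F,0),np.std(F,0))
E
```

```text
time: 14.48
tool_pos: [0.6014, 0.195, 0.1619]
eef_rot: [-3.137, -0.001, 1.405]
contact_force: [0.3, -1.3, -1.6]
opening: 0.04
time: 14.72
tool_pos: [0.6014, 0.1928, 0.1618]
eef_rot: [-3.137, -0.001, 1.405]
contact_force: [-0.5, -0.3, -1.1]
opening: 0.0402
time: 14.98
tool_pos: [0.5997, 0.1939, 0.162]
eef_rot: [-3.138, -0.002, 1.405]
contact_force: [1.2, -0.8, -0.7]
opening: 0.0403
[ 1.25 -0.46 -1.24 -0.11 -0.37  0.  ] [0.54 0.42 0.36 0.03 0.02 0.02]
```

It entered the rod, because the vertical force is back to the hanging value. I'll recentre and go down to the upper pin.

```bash
python3 -m pendant '[{"travel":[1.3,0,0],"yaw":0,"jaw":36},{"travel":[1.3,0,-3],"yaw":0,"jaw":36},{"travel":[1.3,0,-3],"yaw":0,"jaw":36}]'
python3 -m pendant '[{"travel":[0,0,-3],"yaw":0,"jaw":36},{"travel":[0,0,-3],"yaw":0,"jaw":36}]'
python3 -m pendant '[{"travel":[0,0,-3],"yaw":0,"jaw":36},{"travel":[0,0,-3],"yaw":0,"jaw":36}]'
python3 -m pendant '[{"travel":[0,0,-3],"yaw":0,"jaw":36},{"travel":[0,0,-3],"yaw":0,"jaw":36}]'
```

```text
time: 15.75
tool_pos: [0.6005, 0.1938, 0.1584]
eef_rot: [-3.137, -0.001, 1.405]
contact_force: [0.4, -0.2, -1.3]
opening: 0.04
time: 16.0
tool_pos: [0.6002, 0.1937, 0.1551]
eef_rot: [-3.136, -0.001, 1.405]
contact_force: [-0.2, 0.1, -0.8]
opening: 0.0399
time: 16.25
tool_pos: [0.6003, 0.1937, 0.1519]
eef_rot: [-3.136, -0.001, 1.405]
contact_force: [0.3, -0.1, -1.0]
opening: 0.04
time: 16.5
tool_pos: [0.6003, 0.1938, 0.1489]
eef_rot: [-3.136, -0.001, 1.405]
contact_force: [-0.0, 0.8, 1.8]
opening: 0.04
```

Contact with the upper pin at TCP z ≈ 0.151. I'll add about 3 mm of preload and sweep the yaw negative.

```bash
python3 -m pendant '[{"travel":[0,0,-3],"yaw":0,"jaw":36},{"travel":[0,0,-3],"yaw":0,"jaw":36}]'
python3 -m pendant '[{"travel":[0,0,0],"yaw":-3,"jaw":36},{"travel":[0,0,0],"yaw":-6,"jaw":36},{"travel":[0,0,0],"yaw":-9,"jaw":36}]'
python3 -m pendant '[{"travel":[0,0,0],"yaw":-3,"jaw":36},{"travel":[0,0,0],"yaw":-6,"jaw":36},{"travel":[0,0,0],"yaw":-9,"jaw":36}]'
```

```text
time: 16.75
tool_pos: [0.6002, 0.1938, 0.1459]
eef_rot: [-3.136, -0.001, 1.405]
contact_force: [-0.4, -0.1, 2.5]
opening: 0.0401
time: 17.12
tool_pos: [0.6004, 0.1942, 0.1462]
eef_rot: [-3.137, -0.002, 1.246]
contact_force: [-0.1, -0.8, 2.7]
opening: 0.0398
time: 17.5
tool_pos: [0.6008, 0.1942, 0.1465]
eef_rot: [-3.137, -0.002, 1.088]
contact_force: [0.3, 0.4, 3.4]
opening: 0.0401
```

```bash
python3 -m pendant '[{"travel":[0,0,0],"yaw":-3,"jaw":36},{"travel":[0,0,0],"yaw":-6,"jaw":36},{"travel":[0,0,0],"yaw":-9,"jaw":36}]'
python3 -c "
from h import *
s=robot.sense(); print(s['tool_pos'],s['eef_rot'],s['contact_force'],s['ft_torque'],s['joint_positions'])"
```

```text
time: 17.88
tool_pos: [0.6011, 0.1941, 0.1467]
eef_rot: [-3.138, -0.003, 0.929]
contact_force: [-0.8, -0.4, 2.8]
opening: 0.0402
[0.60108333 0.194147   0.14672138] [-3.13783306e+00 -2.51601969e-03  9.28832419e-01] [-0.77589186 -0.36587739  2.75193856] [-0.15434706  0.08869001  0.03202368] [-0.09127492  0.59066814 -0.43092505  1.57086313  0.26802339  1.03904031
 -1.23623017]
```

```bash
python3 -m pendant '[{"travel":[0,0,-1],"yaw":-4,"jaw":36},{"travel":[0,0,-1],"yaw":-8,"jaw":36},{"travel":[0,0,-1],"yaw":-12,"jaw":36}]'
python3 -m pendant '[{"travel":[0,0,-1],"yaw":10,"jaw":36},{"travel":[0,0,-1],"yaw":20,"jaw":36},{"travel":[0,0,-1],"yaw":30,"jaw":36},{"travel":[0,0,-1],"yaw":37,"jaw":36}]'
python3 -m pendant '[{"travel":[0,0,0],"yaw":4,"jaw":36},{"travel":[0,0,0],"yaw":8,"jaw":36},{"travel":[0,0,0],"yaw":12,"jaw":36}]'
python3 -m pendant '[{"travel":[0,0,0],"yaw":4,"jaw":36},{"travel":[0,0,0],"yaw":8,"jaw":36},{"travel":[0,0,0],"yaw":12,"jaw":36}]'
```

```text
time: 18.25
tool_pos: [0.6012, 0.1939, 0.1459]
eef_rot: [-3.138, -0.003, 0.717]
contact_force: [-1.0, -0.4, 1.3]
opening: 0.0399
time: 18.75
tool_pos: [0.6025, 0.1932, 0.1454]
eef_rot: [-3.141, -0.003, 1.367]
contact_force: [2.4, -1.4, 2.0]
opening: 0.0403
time: 19.12
tool_pos: [0.6028, 0.1932, 0.1458]
eef_rot: [-3.141, -0.003, 1.578]
contact_force: [-1.0, 0.3, 3.1]
opening: 0.0403
time: 19.5
tool_pos: [0.603, 0.1935, 0.146]
eef_rot: [3.141, -0.003, 1.79]
contact_force: [-1.6, 0.2, 1.9]
opening: 0.0404
```

```bash
python3 -m pendant '[{"travel":[-2,0,-1],"yaw":4,"jaw":36},{"travel":[-2,0,-1],"yaw":8,"jaw":36},{"travel":[-2,0,-1],"yaw":12,"jaw":36}]'
python3 -m pendant '[{"travel":[0,0,0],"yaw":4,"jaw":36},{"travel":[0,0,0],"yaw":8,"jaw":36},{"travel":[0,0,0],"yaw":12,"jaw":36}]'
python3 -m pendant '[{"travel":[0,0,0],"yaw":4,"jaw":36},{"travel":[0,0,0],"yaw":8,"jaw":36},{"travel":[0,0,0],"yaw":12,"jaw":36}]'
```

```text
time: 19.88
tool_pos: [0.6022, 0.1935, 0.1456]
eef_rot: [3.139, -0.003, 2.001]
contact_force: [1.4, -0.4, 3.0]
opening: 0.0398
time: 20.25
tool_pos: [0.6021, 0.1934, 0.1452]
eef_rot: [3.139, -0.003, 2.212]
contact_force: [0.1, 0.2, -1.7]
opening: 0.0401
time: 20.62
tool_pos: [0.6021, 0.1937, 0.1449]
eef_rot: [3.139, -0.004, 2.424]
contact_force: [-0.8, 1.3, -1.4]
opening: 0.0401
```

It dropped through at yaw of about 2.0–2.2, but the pin is still inside the gap in height. I'll turn back a little and go down.

```bash
python3 -c "
from h import *
s=robot.sense(); print(s['ft_torque'],s['contact_force'])"
python3 -m pendant '[{"travel":[-1,0,0],"yaw":-5,"jaw":36},{"travel":[-1,0,0],"yaw":-9,"jaw":36},{"travel":[-1,0,-2],"yaw":-9,"jaw":36},{"travel":[-1,0,-4],"yaw":-9,"jaw":36}]'
python3 -c "
from h import *
s=robot.sense(); print(s['ft_torque'],s['contact_force'])"
python3 -m pendant '[{"travel":[0,0,-2],"yaw":0,"jaw":36},{"travel":[0,0,-4],"yaw":0,"jaw":36},{"travel":[0,0,-4],"yaw":0,"jaw":36}]'
```

```text
[ 0.24862696 -0.03421855 -0.00411955] [-0.81428392  1.31005039 -1.42556413]
time: 21.12
tool_pos: [0.6011, 0.1935, 0.1405]
eef_rot: [3.139, -0.003, 2.269]
contact_force: [-0.2, -0.5, -1.2]
opening: 0.0404
[ 0.06697071 -0.04124089  0.01068494] [-0.21266436 -0.48496188 -1.15606006]
time: 21.5
tool_pos: [0.6011, 0.1935, 0.1363]
eef_rot: [3.139, -0.004, 2.269]
contact_force: [-0.8, 0.2, -1.6]
opening: 0.0398
```

The coil is past the upper pin. I'll turn toward the estimated lower pin direction (yaw ≈ 1.1) and bring it into contact.

```bash
python3 -m pendant '[{"travel":[0,0,-2],"yaw":-10,"jaw":36},{"travel":[0,0,-2],"yaw":-20,"jaw":36},{"travel":[0,0,-2],"yaw":-30,"jaw":36},{"travel":[0,0,-2],"yaw":-40,"jaw":36},{"travel":[0,0,-2],"yaw":-48,"jaw":36}]'
python3 -m pendant '[{"travel":[0,0,-3],"yaw":0,"jaw":36},{"travel":[0,0,-6],"yaw":0,"jaw":36},{"travel":[0,0,-6],"yaw":0,"jaw":36}]'
python3 -m pendant '[{"travel":[0,0,-3],"yaw":0,"jaw":36},{"travel":[0,0,-3],"yaw":0,"jaw":36}]'
```

```text
time: 22.12
tool_pos: [0.601, 0.1935, 0.1344]
eef_rot: [3.139, -0.004, 1.426]
contact_force: [-0.1, -1.0, -1.8]
opening: 0.0402
time: 22.5
tool_pos: [0.6011, 0.1936, 0.1282]
eef_rot: [3.139, -0.004, 1.428]
contact_force: [0.7, 0.3, 0.8]
opening: 0.0401
time: 22.75
tool_pos: [0.6011, 0.1937, 0.1251]
eef_rot: [3.139, -0.004, 1.429]
contact_force: [-0.3, 0.1, 1.9]
opening: 0.0399
```

```bash
python3 -m pendant '[{"travel":[0,0,-2],"yaw":-4,"jaw":36},{"travel":[0,0,-2],"yaw":-8,"jaw":36}]'
python3 -m pendant '[{"travel":[0,0,0],"yaw":-4,"jaw":36},{"travel":[0,0,0],"yaw":-8,"jaw":36}]'
python3 -m pendant '[{"travel":[0,0,0],"yaw":-4,"jaw":36},{"travel":[0,0,0],"yaw":-8,"jaw":36}]'
```

```text
time: 23.0
tool_pos: [0.6017, 0.1941, 0.1235]
eef_rot: [3.138, -0.005, 1.287]
contact_force: [0.6, 1.2, 3.4]
opening: 0.0398
time: 23.25
tool_pos: [0.602, 0.194, 0.1239]
eef_rot: [3.138, -0.006, 1.145]
contact_force: [-0.4, 0.1, 2.3]
opening: 0.0399
time: 23.5
tool_pos: [0.6018, 0.1936, 0.1236]
eef_rot: [3.138, -0.005, 1.003]
contact_force: [-0.3, -0.2, -1.7]
opening: 0.0404
```

```bash
python3 -c "
from h import *
s=robot.sense(); print(s['ft_torque'],s['contact_force'])"
```

```text
[-0.04570492 -0.03432303 -0.00948841] [-0.27725629 -0.23808573 -1.66669589]
```

It dropped past the lower pin at yaw of about 1.05. Going on down to the boss.

```bash
python3 -m pendant '[{"travel":[-1,0,-3],"yaw":0,"jaw":36},{"travel":[-1,0,-6],"yaw":0,"jaw":36},{"travel":[-1,0,-9],"yaw":0,"jaw":36},{"travel":[-1,0,-9],"yaw":0,"jaw":36}]'
python3 -m pendant '[{"travel":[0,0,-3],"yaw":0,"jaw":36},{"travel":[0,0,-6],"yaw":0,"jaw":36},{"travel":[0,0,-8],"yaw":0,"jaw":36},{"travel":[0,0,-8],"yaw":0,"jaw":36}]'
python3 -m pendant '[{"travel":[0,0,-2],"yaw":0,"jaw":36},{"travel":[0,0,-2],"yaw":0,"jaw":36}]'
python3 -c "
from h import *
s=robot.sense(); print(s['ft_torque'],s['contact_force'])"
```

```text
time: 24.0
tool_pos: [0.6006, 0.1935, 0.1141]
eef_rot: [3.138, -0.004, 1.004]
contact_force: [-0.2, 1.0, -1.3]
opening: 0.0403
time: 24.5
tool_pos: [0.6006, 0.1935, 0.106]
eef_rot: [3.138, -0.004, 1.004]
contact_force: [0.1, -0.2, -0.1]
opening: 0.04
time: 24.75
tool_pos: [0.6007, 0.1936, 0.1041]
eef_rot: [3.138, -0.005, 1.004]
contact_force: [-1.4, 0.0, 0.7]
opening: 0.0401
[ 0.06283756  0.12272022 -0.00587556] [-1.43442619e+00  9.69026177e-04  7.36914613e-01]
```

Seated on the boss: contact at TCP z ≈ 0.106, as expected from the pin contacts. I'll release and back off straight up.

```bash
python3 -m pendant '[{"travel":[0,0,0],"yaw":0,"jaw":48},{"travel":[0,0,0],"yaw":0,"jaw":60},{"travel":[0,0,0],"yaw":0,"jaw":75},{"travel":[0,0,0],"yaw":0,"jaw":85},{"travel":[0,0,0],"yaw":0,"jaw":85}]'
python3 -m pendant '[{"travel":[0,0,15],"yaw":0,"jaw":85},{"travel":[0,0,35],"yaw":0,"jaw":85},{"travel":[0,0,70],"yaw":0,"jaw":85},{"travel":[0,0,120],"yaw":0,"jaw":85},{"travel":[0,0,150],"yaw":0,"jaw":85}]'
python3 -m pendant '[{"travel":[0,-40,10],"yaw":0,"jaw":85},{"travel":[-10,-80,20],"yaw":0,"jaw":85},{"travel":[-10,-80,20],"yaw":0,"jaw":85}]'
python3 - <<'E'
from h import *
np.set_printoptions(precision=1,suppress=True)
s=robot.sense(); print(s["tool_pos"],s["contact_force"])
for c in ("scene","top","wrist"):
    fr=robot.grab_frame(c)
    for q in ("press_spring","spring_grip","slim_spring","wide_spring","rod_seat"):
        for r in robot.place_of(c,q)[:3]:
            w=world(fr,r["centre"])*1e3
            if q!="rod_seat" or abs(w[0]-600)<30: print(c,q,round(r["conf"],2),w)
print(robot.sense()["time"])
E
```

```text
time: 25.38
tool_pos: [0.6007, 0.1936, 0.1041]
eef_rot: [3.138, -0.005, 1.004]
contact_force: [-0.3, -0.2, 0.3]
opening: 0.0853
time: 26.0
tool_pos: [0.6012, 0.1942, 0.258]
eef_rot: [3.136, -0.008, 1.004]
contact_force: [0.7, 0.3, -0.7]
opening: 0.0851
time: 26.38
tool_pos: [0.5917, 0.1102, 0.2802]
eef_rot: [3.133, -0.008, 0.999]
contact_force: [-0.2, 0.6, 0.4]
opening: 0.0849
[0.6 0.1 0.3] [-0.2  0.6  0.4]
scene press_spring 0.77 [597.5 187.9  65.2]
scene spring_grip 0.55 [601.9 194.2 127.6]
scene slim_spring 0.52 [ 495.9 -186.1   13.5]
scene wide_spring 0.97 [486.5 -95.5  10.3]
scene rod_seat 0.96 [595.9 193.3  64. ]
top press_spring 0.71 [591.9 191.8  69. ]
top press_spring 0.65 [595.7 199.7  81.9]
top spring_grip 0.56 [602.  193.7 127.6]
top rod_seat 0.62 [597.4 191.4  65.8]
wrist press_spring 0.7 [596.3 189.6  61. ]
wrist spring_grip 0.75 [593.4 195.9 129.2]
wrist slim_spring 0.7 [ 501.1 -179.4    9.5]
wrist wide_spring 0.74 [482.9 -92.1   9.2]
wrist rod_seat 0.73 [600.6 192.3  62. ]
27.275
```

```bash
python3 -c "
from rig import robot
print(robot.finish_job())"
```

```text
the job is handed in; nothing more can be done
None
```

The 42 mm press spring is off its peg, threaded over the rod past both pins, seated on the boss and released. I handed the job in at about 27 s.

**Threading:** The spring caught on the upper pin and passed it at a tool yaw between about 2.0 and 2.2 rad. It caught on the lower pin and passed that at about 1.0–1.1 rad. The force readings stayed below about 5 N of push throughout. Touchdown on the boss came at the height expected from the two pin contacts.

**Last checks, from the trained networks:**
- **Press spring:** most readings put the underside at 61–69 mm, against a boss top at 65 mm. The grip point is at 128–129 mm, where 130 mm is expected. One top-camera reading (second-best) gave 82 mm, which I took for an outlier.
- **Other springs:** the scene and wrist cameras placed the slim and wide springs on their pegs where they started. The top camera didn't report either of them.
- **Arm:** it is clear of everything, with only noise on the force reading.

**What went wrong or disagreed:**
- **First grasp:** the pads closed to 30 mm above the spring's rim and nudged the spring a few millimetres on its peg. The fingertips appeared about 20 mm higher than the stated geometry. I grasped again 18 mm lower, and it held.
- **Rod entry:** the first descent rested on the rod's dome. A shift of about 2 mm in x and in y cleared it.
- **Pin order:** from the picture I had the two pins swapped, so the first upper-pin sweep went the wrong way before I found it on the other side.
- **Final look:** I had used all 12 picture views, so the end state is confirmed by force, position and the networks, not by eye.

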